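# Zero the tally counter on the sherd-marking table

## Task

A new batch of sherds is about to be marked, so set the tally counter back to its start: with a fingertip, flick the edge of its star wheel round counter-clockwise (seen from above), click by click, until the arm that carries the raised round stud rests at the pointer, and do not let it run past. Be gentle: nothing is to be gripped hard or lifted, the counter must not be shoved about, and the sherds, brush and pen stay where they are.

Things in the scene. Friction and masses are not known exactly. Their poses are not given: they have to be found in the camera images.
- counter: Desk tally counter, loose, cast metal, about 1.7 kg (a hard sideways push slides it). Origin: its underside, on the wheel's axis. Grey base plate 22 mm high, x -50 to +86 mm, y -56 to +56 mm in its own frame; at its +x end a grey block (x 63 to 85 mm, y -35 to 35 mm, 56 mm high) carries the pointer. The black star wheel lies flat above the base.
- axis (a point): Centre of the star wheel's top face, 42 mm above the table. Wheel: 16 mm thick (26 to 42 mm above the table), turns about the vertical; disc of radius 40 mm with eight arms 45 degrees apart, each 10 mm wide with a round end, out to radius 57 mm. At rest on a click, arms point along the counter's +-x, +-y and diagonals. Open to a finger all round except at the block.
- wheel (a joint): Angle of the wheel (rad): 0 with the studded arm at the pointer (+x of the counter), growing counter-clockwise from above; a click is 0.785. Starts 2 to 4 clicks short (-1.57, -2.36 or -3.14). A sprung ball holds each click: an arm's end takes 1 to 3 N; past half-way it moves on to the next click by itself if its way is free, before that it goes back. Damped: does not run on.
- stud (a point): Top centre of the steel stud, an upright round pin 12 mm across and 10 mm high on top of one arm, 46 mm from the wheel's axis, its top 52 mm above the table.
- pointer (a point): Tip of the fixed steel arrow on the block, 54 mm from the wheel's axis along the counter's +x, 58 mm above the table.
- sherd_a: Potsherd, about 60 x 55 mm, 12 mm thick, loose, lying flat beside the counter (on its +y side); origin at the centre of its underside. Leave alone.
- sherd_b: Paler potsherd, about 55 x 45 mm, 14 mm thick, loose, lying flat on the counter's -y side; origin at the centre of its underside. Leave alone.
- brush: Green nail brush with a loop handle, 95 x 46 mm, 42 mm high, loose, lying farther out on the counter's +y side; origin at the centre of its underside. Leave alone.
- pen: Marker pen, 125 mm long, 13 mm thick, loose, lying farther out on the counter's -y side; origin at its middle, on the underside. Leave alone.
Mind the look-alikes: they are no part of the job. There is more than one size of the counter; the job needs the middle-sized.

How it is judged:
At the end, for the whole second after the job is handed in: The wheel rests on the click at which the studded arm points at the pointer (within 0.15 rad), reached counter-clockwise; the counter stands flat within 30 mm of where it was, and sherds, brush and pen within 20 mm of where they were (value of joint wheel between -0.15 and 0.15 rad and velocity of joint wheel between -0.1 and 0.1 rad/s and distance of counter from where it was at the start of the episode below 0.03 m and angle between counter's own z axis and vertical below 0.05 rad and distance of each of sherd_a, sherd_b, brush, pen from where it was at the start of the episode below 0.02 m); the robot touches nothing.
It fails at once if the wheel runs past the pointer by more than half a click (value of joint wheel above 0.45 rad).
It fails at once if the wheel is turned backwards, farther from the pointer than any start (value of joint wheel below -3.75 rad).
It fails at once if the fingers press or grip the wheel with more than 18 N (contact force between the fingers and wheel above 18 N).
It fails at once if the counter is lifted or tipped (5 mm, 0.1 rad) or shoved more than 30 mm (height (world z) of counter above 0.005 m or angle between counter's own z axis and vertical above 0.1 rad or distance of counter from where it was at the start of the episode above 0.03 m).
It fails at once if a sherd, the brush or the pen is moved more than 20 mm or lifted more than 8 mm (distance of any of sherd_a, sherd_b, brush, pen from where it was at the start of the episode above 0.02 m or height (world z) of any of sherd_a, sherd_b, brush, pen above 0.008 m).
It also fails if it takes over 51 s, if anything falls off the work surface, if the arm or the gripper's body presses on something with over 40 N, if the wrist force passes 120 N, or if a joint passes its speed limit or range.

## Robot

A 7-joint arm with a two-finger parallel gripper is mounted at the origin on the work surface. World frame = base frame: x ahead of the robot, y to its left, z up, the work surface at z = 0. Lengths are in m, angles in rad, forces in N, time in s.
With the tool pointing down it reaches from about 0.425 to 0.8 m from the base axis. Payload 8.3 kg.
Tool frame: the origin (TCP) lies midway between the tips of the shut fingers; the grasp point (between the pads) lies 19 mm behind it; z points along the fingers, y is the line along which they close (so a half turn about z gives the same grasp; the last joint's range is limited). The gripper opens to 85 mm and grips with 20 to 120 N. Pads are 22 mm wide; open, the fingers measure 114 mm over their backs; the gripper's body (76 mm by 85 mm) begins 54 mm behind the grasp point. The pads swing forward as they close: fully open they stand 13 mm farther back than shut.
Start: joints at [1.228, 0.383, 0.016, 1.37, -0.006, 1.388, -0.046], TCP at [0.173, -0.601, 0.231] pointing down, gripper open.
Joint ranges: [-2.95, 2.95], [-0.25, 2.06], [-1.52, 1.56], [0.18, 2.33], [-1.44, 4.58], [0.02, 2.06], [-3.01, 3.01]. Speed limits (rad/s): [2.39, 2.39, 3.01, 3.01, 3.14, 3.14, 3.14].

## Interface

Orientations are given as a rotation vector (axis times angle).
In Python, from plant import readout, cams, arm gives the robot as it stands.
- The arm moves only by the tool carry_out, never from a script. Its argument "rows" is a list of rows, each an object with "jaw": the finger opening in mm, from 0 to 85.4; "offset": the shift along the world's x, y, z in units of 50 mm (1.0 is 50 mm), a list of three; "twist": the turn about the world's z in units of 6 degrees (1.0 is 6 degrees). In form: [{"jaw": jaw, "offset": [tx, ty, tz], "twist": twist}, ...]. A call has 1 to 10 rows; each row shifts and turns the commanded pose from where the row before left it; what a row does not reach is not made up. A row lasts 1/8 s, in which the tool goes at most 62.5 mm and 10.7 degrees, less where a joint would pass 70% of its speed; a pose out of reach is approached as far as the arm can. A call is refused whole if a number of a shift passes 1 or a number of a turn 1, either way. A call with a gripper value outside its range is refused whole. The fingers move at their own pace and stop on an object; "force" is the grip in N (left out, the last holds). Time passes only in rows, so rows that do not move let the fingers close. It gives the time, the measured TCP pose, the force, the opening and the grip force at its end, in the units of the state.
- readout.read_state(): the state, without advancing time (a new reading comes with each control period).
- cams.capture(name): name is "scene" or "top" or "wrist"; returns (picture, depth): 400x640x3 uint8, red, green, blue; 400x640 float32, m along the optical axis (not along the pixel's ray), 0 where there is no reading.
- cams.get_calibration(name): a dict with "K" (3x3 intrinsics, pixels), "distortion" ([k1, k2, p1, p2, k3] as OpenCV has them; the pictures are not rectified), "pose" (4x4, takes a point from camera to world coordinates). Camera axes: x right, y down, z forward; pixel columns grow to the right and rows downward; lengths in m; the calibration is good to about 2 mm. A picture is of the moment at which its call begins: read the wrist's pose just before it. get_calibration takes no time and is no camera call; for the wrist camera it gives the pose at the moment of the call.
- arm.finish_job(): hands the job in; it is judged then, once.
The state is a dict: "time": time; "joint_positions": joint angles; "qd": joint speeds; "effort": joint torques, N m; "eef_pos": TCP position; "tcp_rot": TCP orientation; "contact_force": force on the tool from outside, world axes, zero at the start; "torque": the same for the moment, N m; "finger_gap": opening from 0.0 (shut) to 1.0 (fully open); "finger_force": force on a finger pad.
Only numpy, scipy, OpenCV 4.12 (cv2) and the standard library are available. Lean on these libraries where they do the work, as an engineer would, in place of code of your own. Each camera call takes 0.05 s, during which the arm holds its last target. There are 200 camera calls.

## Working session

There is one attempt and no reset: what is moved stays moved. The work goes in short steps, Python scripts to look and compute and a tool call to move; the robot and the scene stay as the last step left them, time stands still between calls to the robot, and variables do not carry over. Pictures are saved under pics/ and viewed, at most 10 in all, crops included, and the job is handed in when it is done.

Besides the shell and the picture viewer there is one more tool, called in YAML: its name, and indented under it one key for each argument. carry_out: Moves the arm, as the interface text tells. Its arguments: {"type":"object","properties":{"rows":{"type":"array"},"force":{"type":"number"}},"required":["rows"]}

```bash
mkdir -p pics; ls; cat > h.py <<'E'
import numpy as np,cv2
from plant import readout,cams,arm
def cap(n,f=None):
    p,d=cams.capture(n)
    if f: cv2.imwrite('pics/'+f,p[:,:,::-1])
    return p,d
def ray(n,uv,z,c=None):
    c=c or cams.get_calibration(n);T=np.array(c['pose']);K=np.array(c['K'])
    q=cv2.undistortPoints(np.array(uv,float).reshape(-1,1,2),K,np.array(c['distortion'])).reshape(-1,2)
    d=np.c_[q,np.ones(len(q))]@T[:3,:3].T
    o=T[:3,3]
    return o+d*((z-o[2])/d[:,2])[:,None]
E
python3 - <<'E'
from h import *
a,_=cap('top','top1.png');b,_=cap('scene','sc1.png')
s=readout.read_state();print(s)
print(cams.get_calibration('top')['pose'])
E
```

```text
pics
{'time': 0.1, 'joint_positions': array([ 1.2281216 ,  0.38414278,  0.01638759,  1.37101897, -0.00629325,
        1.38818353, -0.04650455]), 'qd': array([ 2.29978129e-04, -3.59747139e-03, -1.19975098e-03, -2.26274900e-03,
       -6.07940837e-05, -9.56931547e-04,  7.67613410e-04]), 'effort': array([ 4.28612460e-03, -6.29131651e+01,  8.48402549e-01, -3.72752273e+01,
        1.69056177e-02,  1.05465690e-02, -6.42680652e-05]), 'eef_pos': array([ 0.17249493, -0.60027303,  0.23039962]), 'tcp_rot': array([-3.10922902e+00, -4.37878387e-01,  4.25325168e-04]), 'contact_force': array([ 0.42793494, -0.48241372, -0.78879984]), 'torque': array([-0.02421613, -0.01835087,  0.02448174]), 'finger_force': 0.0, 'finger_gap': 1.0010222701827682}
[[ 0.012558   -0.98790711  0.15453747  0.36119905]
 [-0.99991435 -0.01183732  0.00558278  0.0396574 ]
 [-0.00368596 -0.15459434 -0.98797115  1.12298673]
 [ 0.          0.          0.          1.        ]]
```

View pics/top1.png

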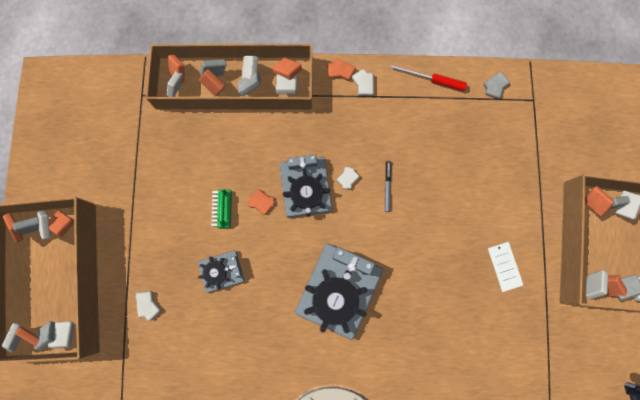

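View pics/sc1.png

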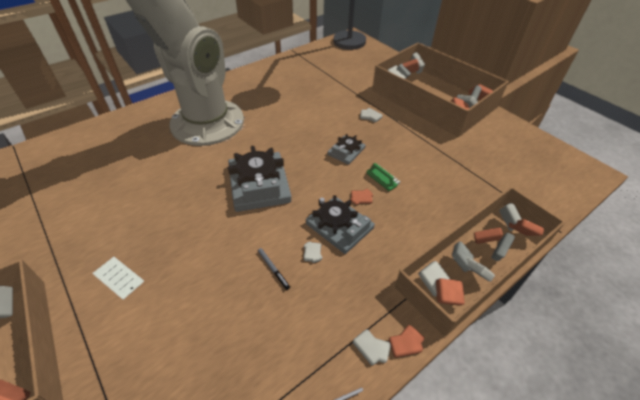

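Candidates for the counter in the top view are small (214,272), middle (306,190) and large (337,300). I choose the middle one: it has the sherds (261,201) and (348,178), the brush and the pen beside it. Its block and pointer are at its upper end, near (303,163). I'll check that in a crop and measure.

```bash
python3 - <<'E'
from h import *
p=cv2.imread('pics/top1.png');c=p[135:245,190:410]
cv2.imwrite('pics/c1.png',cv2.resize(c,(800,400),interpolation=cv2.INTER_CUBIC))
# base vs wheel: dark mask
m=((p.max(2)<45)).astype(np.uint8);m[:,:270]=0;m[:,340:]=0;m[:150]=0;m[230:]=0
n,l,st,ce=cv2.connectedComponentsWithStats(m)
k=1+st[1:,4].argmax();print(st[k],ce[k])
print('axis,by dark centroid',ray('top',[ce[k]],.042))
for n_,uv,z in [('sherd a',(261,201),.01),('sherd b',(348,178),.01),('pen',(388,186),.01),('brush',(222,209),.03)]: print(n_,ray('top',[uv],z)[0])
E
```

```text
[297 177  32  31 271] [313.76752768 190.08487085]
axis,by dark centroid [[0.57493831 0.04721052 0.042     ]]
sherd a [0.55270286 0.17567327 0.01      ]
sherd b [ 0.61249023 -0.03616457  0.01      ]
pen [ 0.59371888 -0.13429203  0.01      ]
brush [0.5287672  0.26630427 0.03      ]
```

View pics/c1.png

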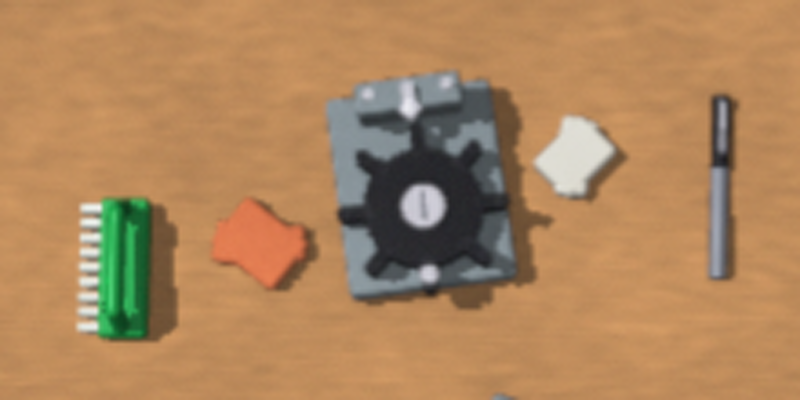

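Middle counter confirmed. Its hub is at crop (423,205), i.e. px (306,191). The stud is at (430,272), opposite the pointer at (410,115), so it starts 4 clicks short at -3.14. Next I shut the fingers and move above it for a close look.

carry_out:
  rows:
    - {"jaw": 0, "offset": [0.6, 0.9, 0], "twist": 0}
    - {"jaw": 0, "offset": [0.6, 0.9, 0], "twist": 0}
    - {"jaw": 0, "offset": [0.6, 0.9, 0], "twist": 0}
    - {"jaw": 0, "offset": [0.6, 0.9, 0], "twist": 0}
    - {"jaw": 0, "offset": [0.6, 0.9, 0], "twist": 0}
    - {"jaw": 0, "offset": [0.6, 0.9, 0], "twist": 0}
    - {"jaw": 0, "offset": [0.6, 0.9, 0], "twist": 0}
    - {"jaw": 0, "offset": [0.6, 0.9, 0], "twist": 0}
    - {"jaw": 0, "offset": [0.6, 0.9, 0], "twist": 0}
    - {"jaw": 0, "offset": [0.6, 0.9, 0], "twist": 0}
  force: 20

```text
time: 1.35
eef_pos: [0.4731, -0.1491, 0.2311]
tcp_rot: [-3.111, -0.438, 0.0]
contact_force: [0.3, -1.4, 0.2]
finger_gap: -0.002
finger_force: 0.0
```

carry_out:
  rows:
    - {"jaw": 0, "offset": [0.5, 0.9, 0.2], "twist": 0}
    - {"jaw": 0, "offset": [0.5, 0.9, 0.2], "twist": 0}
    - {"jaw": 0, "offset": [0.5, 0.9, 0.2], "twist": 0}
    - {"jaw": 0, "offset": [0.5, 0.7, 0.2], "twist": 0}
    - {"jaw": 0, "offset": [0, 0, 0], "twist": 0}
    - {"jaw": 0, "offset": [0, 0, 0], "twist": 0}

```text
time: 2.1
eef_pos: [0.5723, 0.0187, 0.2706]
tcp_rot: [3.111, 0.438, -0.002]
contact_force: [0.4, -1.3, 0.1]
finger_gap: -0.001
finger_force: 0.0
```

```bash
python3 - <<'E'
from h import *
s=readout.read_state();print(s['time'],s['eef_pos'],s['tcp_rot'],s['joint_positions'],s['finger_gap'],s['contact_force'])
c=cams.get_calibration('wrist');cap('wrist','w1.png');print(np.array(c['pose']))
print(ray('top',[(306.3,191.4),(308.25,209.8),(302.75,166.6)],.042))
print('stud',ray('top',[(308.25,209.8)],.052),'ptr',ray('top',[(302.75,166.6)],.058))
E
```

```text
2.1 [0.57228831 0.01871738 0.27056502] [ 3.11074492e+00  4.37770696e-01 -2.18954254e-03] [ 0.32034558  0.29869223 -0.52322361  1.43173835  0.14876534  1.45194246
 -1.49265466] -0.0009530782818488198 [ 0.39450512 -1.25374085  0.09838685]
[[ 2.75617614e-01 -9.13988821e-01 -2.97757226e-01  6.47871091e-01]
 [-9.61267331e-01 -2.61989670e-01 -8.55951645e-02  4.15292220e-02]
 [ 2.23706113e-04  3.09815829e-01 -9.50796562e-01  4.12800345e-01]
 [ 0.00000000e+00  0.00000000e+00  0.00000000e+00  1.00000000e+00]]
[[0.57155313 0.06487592 0.042     ]
 [0.5274697  0.0596094  0.042     ]
 [0.631891   0.07429968 0.042     ]]
stud [[0.52593156 0.05942483 0.052     ]] ptr [[0.62788441 0.07378692 0.058     ]]
```

View pics/w1.png

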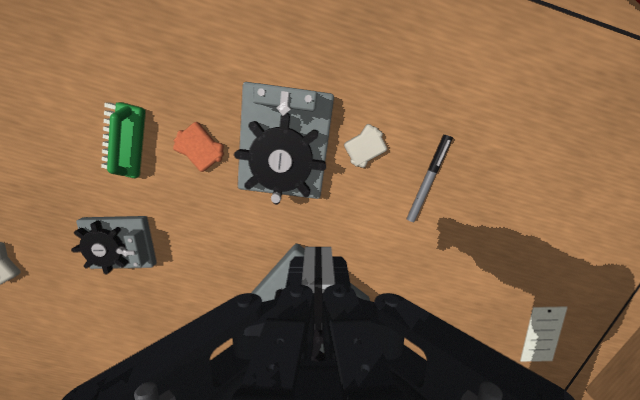

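Wrist view: hub at (280,161), stud at (276,199), pointer tip at (284,108), arm tips at (240,154) and (325,163), shut fingertips near (317,250). The stud is opposite the pointer. Now I compute the pose from this view and compare it with the top view.

```bash
python3 - <<'E'
from h import *
p=cv2.imread('pics/w1.png');g=p.max(2)
# hub: bright blob inside black wheel
def blob(m,u,v):
    n,l,st,ce=cv2.connectedComponentsWithStats(m.astype(np.uint8));return ce[l[v,u]],st[l[v,u]]
m=g>100; h,sh=blob(m,277,155) if m[155,277] else blob(m,275,160);print('hub',h,sh)
w=(g<50);print('wheel',*blob(w,300,150))
print(ray('wrist',[h],.042),'stud',ray('wrist',[(276,198)],.052),'ptr',ray('wrist',[(284,110)],.058))
print('tips L R',ray('wrist',[(240,154),(325,163)],.042))
c=cams.get_calibration('wrist')
T=np.array(c['pose']);s=readout.read_state()
R=cv2.Rodrigues(s['tcp_rot'])[0]
for x in(-11,0,11):
  for y in(-15,-7.5,0,7.5,15):
    P=s['eef_pos']+R@(np.array([x,y,0])/1e3);q=T[:3,:3].T@(P-T[:3,3])
    print(x,y,cv2.projectPoints(q.reshape(1,1,3),np.zeros(3),np.zeros(3),np.array(c['K']),np.array(c['distortion']))[0].ravel().round())
c=p[225:325,250:390];cv2.imwrite('pics/c2.png',cv2.resize(c,(784,560),interpolation=cv2.INTER_CUBIC))
E
```

```text
hub [279.60911271 160.69544365] [268 150  24  23 417]
wheel [281.00856354 157.33674033] [ 235  113   91   84 3620]
[[0.57044133 0.06713581 0.042     ]] stud [[0.52603573 0.05968658 0.052     ]] ptr [[0.6304593  0.07479703 0.058     ]]
tips L R [[0.56520732 0.11545128 0.042     ]
 [0.58295601 0.01285316 0.042     ]]
-11 -15 [292. 280.]
-11 -7.5 [306. 280.]
-11 0 [320. 280.]
-11 7.5 [334. 280.]
-11 15 [348. 280.]
0 -15 [291. 262.]
0 -7.5 [305. 261.]
0 0 [320. 261.]
0 7.5 [334. 261.]
0 15 [348. 261.]
11 -15 [291. 242.]
11 -7.5 [305. 242.]
11 0 [320. 242.]
11 7.5 [334. 242.]
11 15 [349. 242.]
```

View pics/c2.png

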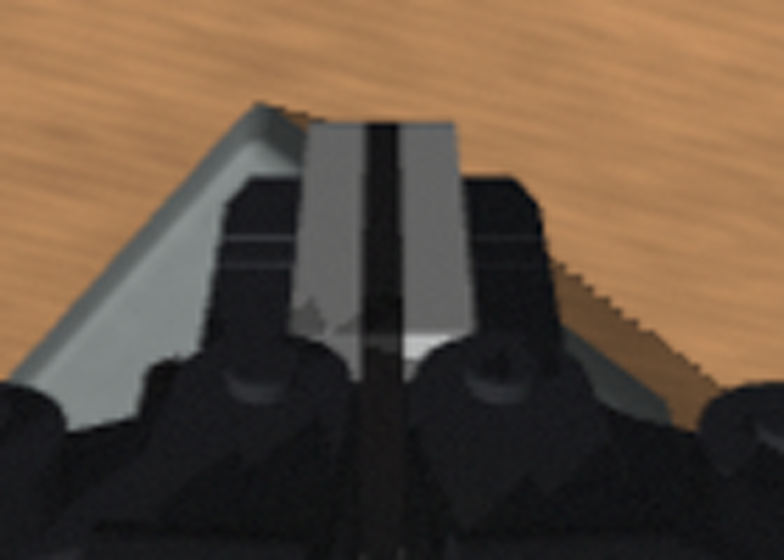

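The axis from the two views agrees within about 2 mm: roughly (0.571, 0.066), with the counter's yaw about 9°. The shut tips are 22 mm (tool x) by about 14 mm, so with tool x radial they fit as a gear tooth into a gap between arms (about 28 mm). The plan is two 2-click sweeps on the robot side, each moving the fingertip from one gap to another along an arc.

```bash
cat > plan.py <<'E'
from h import *
def tab(A=(.5715,.066),th=9.,r=.058,n=30,d=3.,f0=157.5):
    A=np.array(A);f=np.radians(f0+th+d*np.arange(n+1));P=A+r*np.c_[np.cos(f),np.sin(f)]
    Q=np.round((P-P[0])/.05,2);return P,np.round(np.diff(Q,axis=0),2)
E
python3 - <<'E'
from plan import *
s=readout.read_state();R=cv2.Rodrigues(s['tcp_rot'])[0];print('xdir',np.degrees(np.arctan2(R[1,0],R[0,0])))
P,D=tab();P75,_=tab(r=.076)
e=s['eef_pos'];print('to 76mm',(P75[0]-e[:2])/.05,(.031-e[2])/.05,'in',(P[0]-P75[0])/.05,'out at end',(P75[-1]-P[-1])/.05,'return',(P75[0]-P75[-1])/.05)
for i in range(0,30,10):print(D[i:i+10].tolist())
E
```

```text
xdir 15.951586025425803
to 76mm [-1.4916633   1.31397363] -4.793080826485763 in [ 0.35005317 -0.08404033] out at end [-0.08404033 -0.35005317] return [-1.12316533  1.83283923]
[[-0.01, -0.06], [-0.01, -0.06], [-0.01, -0.06], [0.0, -0.06], [0.0, -0.06], [0.0, -0.06], [0.01, -0.06], [0.01, -0.06], [0.01, -0.06], [0.02, -0.06]]
[[0.01, -0.06], [0.03, -0.05], [0.02, -0.06], [0.03, -0.05], [0.03, -0.06], [0.03, -0.05], [0.04, -0.05], [0.04, -0.04], [0.04, -0.05], [0.04, -0.04]]
[[0.04, -0.04], [0.05, -0.04], [0.05, -0.04], [0.05, -0.03], [0.05, -0.03], [0.06, -0.03], [0.05, -0.02], [0.06, -0.02], [0.06, -0.02], [0.06, -0.02]]
```

carry_out:
  rows:
    - {"jaw": 0, "offset": [-0.5, 0.44, 0], "twist": -0.8}
    - {"jaw": 0, "offset": [-0.5, 0.44, -0.4], "twist": -0.8}
    - {"jaw": 0, "offset": [-0.49, 0.43, -0.7], "twist": -0.8}
    - {"jaw": 0, "offset": [0, 0, -0.8], "twist": -0.8}
    - {"jaw": 0, "offset": [0, 0, -0.8], "twist": -0.8}
    - {"jaw": 0, "offset": [0, 0, -0.8], "twist": -0.92}
    - {"jaw": 0, "offset": [0, 0, 0], "twist": 0}
    - {"jaw": 0, "offset": [0, 0, 0], "twist": 0}

```text
time: 3.15
eef_pos: [0.4989, 0.0843, 0.0978]
tcp_rot: [-3.12, 0.367, -0.002]
contact_force: [1.0, -0.0, 0.4]
finger_gap: -0.001
finger_force: 0.0
```

```bash
python3 - <<'E'
from plan import *
s=readout.read_state();R=cv2.Rodrigues(s['tcp_rot'])[0];print('xdir',np.degrees(np.arctan2(R[1,0],R[0,0])),s['eef_pos'],s['joint_positions'])
P,D=tab();P75,_=tab(r=.076);print((P75[0]-s['eef_pos'][:2])/.05,(.031-s['eef_pos'][2])/.05)
p,_=cap('wrist','w2.png');h=p.max(2)>100
E
```

```text
xdir -13.436531502212718 [0.49888305 0.08428814 0.0977514 ] [ 0.20708723  0.28258285 -0.50637581  1.85054005  0.15732736  1.04623589
 -2.16669071]
[-0.02566318 -0.01092584] -1.3350280455564627
```

View pics/w2.png

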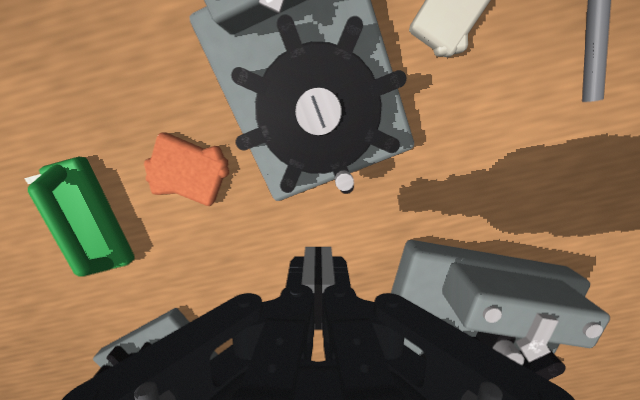

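Wrist view: the hub is at (319,111), and the gap between the stud arm (344,183) and the next arm (288,185) is centred on the finger at column 318. The big counter's block is at (530,300), so I check its clearance and refine the axis.

```bash
python3 - <<'E'
from plan import *
p,d=cap('wrist');c=cams.get_calibration('wrist');T=np.array(c['pose'])
n,l,st,ce=cv2.connectedComponentsWithStats((p.max(2)>110).astype(np.uint8));k=l[105,310];print(st[k],ce[k],ray('wrist',[ce[k]],.042),'stud',ray('wrist',[(344.5,182)],.052))
v,u=np.mgrid[236:399:3,385:625:3];v=v.ravel();u=u.ravel()
q=cv2.undistortPoints(np.c_[u,v].astype(float).reshape(-1,1,2),np.array(c['K']),np.array(c['distortion'])).reshape(-1,2)
z=d[v,u];W=(np.c_[q,np.ones(len(q))]*z[:,None])@T[:3,:3].T+T[:3,3]
s=readout.read_state();R=cv2.Rodrigues(s['tcp_rot'])[0]
L=(W-s['eef_pos'])@R
for a,b in((.04,.06),(.06,.075),(.075,.085),(.085,.095),(.095,.11)):
    m=(W[:,2]>a)&(W[:,2]<b)&(z>0)&(p[v,u].max(1)>60);print(a,m.sum(),W[m].min(0)if m.any()else'',W[m].max(0)if m.any()else'')
E
```

```text
[ 296   88   46   48 1653] [318.6031458 111.6799758] [[0.57112551 0.06781186 0.042     ]] stud [[0.52569847 0.06170872 0.052     ]]
0.04 173 [ 0.34166106 -0.0866519   0.04014029] [0.43972997 0.0047237  0.05996281]
0.06 521 [ 0.37103907 -0.08813397  0.06010641] [0.43939431 0.00489901 0.07499481]
0.075 271 [ 0.38439299 -0.0851811   0.07500962] [ 0.4328988  -0.00136369  0.08095662]
0.085 0  
0.095 0
```

carry_out:
  rows:
    - {"jaw": 0, "offset": [-0.03, 0.03, -0.5], "twist": 0}
    - {"jaw": 0, "offset": [0, 0, -0.5], "twist": 0}
    - {"jaw": 0, "offset": [0, 0, -0.33], "twist": 0}
    - {"jaw": 0, "offset": [0, 0, 0], "twist": 0}
    - {"jaw": 0, "offset": [0.12, -0.03, 0], "twist": 0}
    - {"jaw": 0, "offset": [0.12, -0.03, 0], "twist": 0}
    - {"jaw": 0, "offset": [0.11, -0.03, 0], "twist": 0}
    - {"jaw": 0, "offset": [0, 0, 0], "twist": 0}

```text
time: 4.25
eef_pos: [0.5148, 0.0816, 0.03]
tcp_rot: [-3.119, 0.37, -0.001]
contact_force: [0.6, 0.4, -0.2]
finger_gap: 0.0
finger_force: 0.0
```

On target with no contact. Now the first click: 15 rows of 3°.

carry_out:
  rows:
    - {"jaw": 0, "offset": [-0.01, -0.06, 0], "twist": 0.5}
    - {"jaw": 0, "offset": [-0.01, -0.06, 0], "twist": 0.5}
    - {"jaw": 0, "offset": [-0.01, -0.06, 0], "twist": 0.5}
    - {"jaw": 0, "offset": [0, -0.06, 0], "twist": 0.5}
    - {"jaw": 0, "offset": [0, -0.06, 0], "twist": 0.5}
    - {"jaw": 0, "offset": [0, -0.06, 0], "twist": 0.5}
    - {"jaw": 0, "offset": [0.01, -0.06, 0], "twist": 0.5}
    - {"jaw": 0, "offset": [0.01, -0.06, 0], "twist": 0.5}

```text
time: 5.25
eef_pos: [0.5132, 0.0582, 0.0297]
tcp_rot: [-3.128, -0.291, 0.001]
contact_force: [-1.2, 1.3, -0.2]
finger_gap: -0.0
finger_force: 0.8
```

carry_out:
  rows:
    - {"jaw": 0, "offset": [0.01, -0.06, 0], "twist": 0.5}
    - {"jaw": 0, "offset": [0.02, -0.06, 0], "twist": 0.5}
    - {"jaw": 0, "offset": [0.01, -0.06, 0], "twist": 0.5}
    - {"jaw": 0, "offset": [0.03, -0.05, 0], "twist": 0.5}
    - {"jaw": 0, "offset": [0.02, -0.06, 0], "twist": 0.5}
    - {"jaw": 0, "offset": [0.03, -0.05, 0], "twist": 0.5}
    - {"jaw": 0, "offset": [0.03, -0.06, 0], "twist": 0.5}
    - {"jaw": 0, "offset": [0, 0, 0], "twist": 0}
    - {"jaw": 0, "offset": [0, 0, 0], "twist": 0}

```text
time: 6.38
eef_pos: [0.521, 0.038, 0.0298]
tcp_rot: [-3.024, -0.851, 0.0]
contact_force: [0.8, -0.6, 0.0]
finger_gap: -0.001
finger_force: 0.0
```

```bash
python3 - <<'E'
from plan import *
s=readout.read_state();print(s['eef_pos'],s['contact_force'],tab(A=(.571,.0675),th=8.5)[0][15]);cap('wrist','w3.png')
E
```

```text
[0.52099444 0.03799677 0.02975512] [ 0.77872064 -0.6344069   0.03986782] [0.5212843  0.03762779]
```

View pics/w3.png

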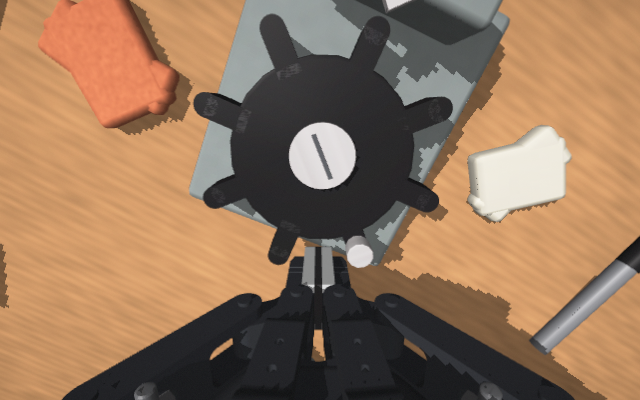

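One click is done: the stud arm (360,254) and the following arm (281,243) sit either side of the finger, and the hub (322,155) is still centred. Second click.

carry_out:
  rows:
    - {"jaw": 0, "offset": [0.03, -0.05, 0], "twist": 0.5}
    - {"jaw": 0, "offset": [0.04, -0.05, 0], "twist": 0.5}
    - {"jaw": 0, "offset": [0.04, -0.04, 0], "twist": 0.5}
    - {"jaw": 0, "offset": [0.04, -0.05, 0], "twist": 0.5}
    - {"jaw": 0, "offset": [0.04, -0.04, 0], "twist": 0.5}
    - {"jaw": 0, "offset": [0.04, -0.04, 0], "twist": 0.5}
    - {"jaw": 0, "offset": [0.05, -0.04, 0], "twist": 0.5}
    - {"jaw": 0, "offset": [0.05, -0.04, 0], "twist": 0.5}

```text
time: 7.42
eef_pos: [0.5371, 0.0203, 0.0296]
tcp_rot: [-2.779, -1.465, 0.002]
contact_force: [-1.7, -0.3, 1.6]
finger_gap: -0.004
finger_force: 1.0
```

carry_out:
  rows:
    - {"jaw": 0, "offset": [0.05, -0.03, 0], "twist": 0.5}
    - {"jaw": 0, "offset": [0.05, -0.03, 0], "twist": 0.5}
    - {"jaw": 0, "offset": [0.06, -0.03, 0], "twist": 0.5}
    - {"jaw": 0, "offset": [0.05, -0.02, 0], "twist": 0.5}
    - {"jaw": 0, "offset": [0.06, -0.02, 0], "twist": 0.5}
    - {"jaw": 0, "offset": [0.06, -0.02, 0], "twist": 0.5}
    - {"jaw": 0, "offset": [0.06, -0.02, 0], "twist": 0.5}
    - {"jaw": 0, "offset": [0, 0, 0], "twist": 0}
    - {"jaw": 0, "offset": [0, 0, 0], "twist": 0}

```text
time: 8.55
eef_pos: [0.5569, 0.012, 0.0297]
tcp_rot: [-2.468, -1.944, 0.0]
contact_force: [0.5, 0.7, 1.3]
finger_gap: 0.002
finger_force: 0.0
```

```bash
python3 - <<'E'
from plan import *
s=readout.read_state();print(s['time'],s['eef_pos'],s['contact_force'],s['joint_positions'],tab(A=(.571,.0675),th=8.5)[0][30]);p,d=cap('wrist','w4.png')
n,l,st,ce=cv2.connectedComponentsWithStats((p.max(2)>110).astype(np.uint8))
for k in range(1,n):
    if 150<st[k,4]<6000 and st[k,0]>200 and st[k,0]<420 : print(st[k],ce[k],ray('wrist',[ce[k]],.042)[0],ray('wrist',[ce[k]],.052)[0])
P,D=tab(n=60)
for i in range(30,60,10):print(D[i:i+10].tolist())
E
```

```text
8.55 [0.55694664 0.0119988  0.02974525] [0.47240584 0.674456   1.27878358] [ 0.50558053  0.5445053  -0.74947679  1.76469354  0.43135156  1.00423363
 -0.64563725] [0.55696853 0.01122285]
[ 287  126   68   66 3361] [320.77417435 158.46920559] [0.57076716 0.06776714 0.042     ] [0.57107262 0.06947014 0.052     ]
[ 407  128   51   92 1543] [432.63123785 180.00972132] [0.61627836 0.04703227 0.042     ] [0.61308583 0.05032894 0.052     ]
[297 247  18  46 524] [308.08778626 266.50381679] [0.552718   0.01833995 0.042     ] [0.55441071 0.0238419  0.052     ]
[312 330  13  31 287] [317.8989547  346.38327526] [ 0.54608713 -0.02932648  0.042     ] [ 0.54828948 -0.02016089  0.052     ]
[210 338  23  22 168] [221.29761905 348.05357143] [ 0.49584396 -0.01837012  0.042     ] [ 0.50190799 -0.01004664  0.052     ]
[[0.06, -0.01], [0.06, -0.01], [0.06, -0.01], [0.06, 0.0], [0.06, 0.0], [0.06, 0.0], [0.06, 0.01], [0.06, 0.01], [0.06, 0.01], [0.06, 0.02]]
[[0.06, 0.02], [0.05, 0.02], [0.06, 0.02], [0.05, 0.03], [0.05, 0.03], [0.05, 0.03], [0.05, 0.04], [0.05, 0.04], [0.05, 0.04], [0.04, 0.04]]
[[0.04, 0.05], [0.04, 0.04], [0.03, 0.05], [0.04, 0.05], [0.03, 0.06], [0.02, 0.05], [0.03, 0.06], [0.02, 0.05], [0.02, 0.06], [0.02, 0.06]]
```

View pics/w4.png

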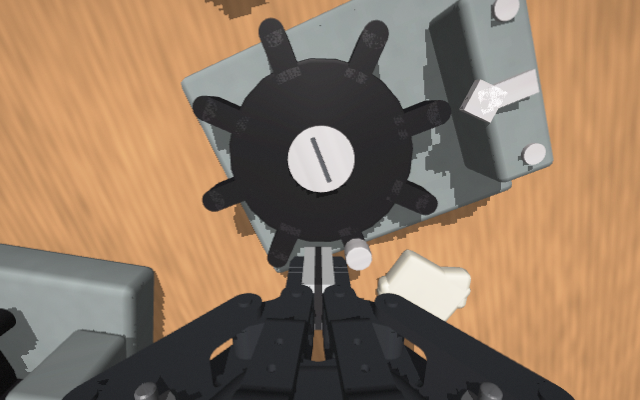

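Two clicks are done: the stud (357,253) is now at the counter's -y, and the counter hasn't moved. Next: withdraw, rise, and return to the first gap for the last two clicks.

carry_out:
  rows:
    - {"jaw": 0, "offset": [-0.04, -0.18, 0], "twist": 0}
    - {"jaw": 0, "offset": [-0.04, -0.17, 0], "twist": 0}
    - {"jaw": 0, "offset": [0, 0, 0.6], "twist": 0}
    - {"jaw": 0, "offset": [0, 0, 0.6], "twist": 0}
    - {"jaw": 0, "offset": [-0.1, 0.1, 0], "twist": -1}
    - {"jaw": 0, "offset": [-0.1, 0.1, 0], "twist": -1}
    - {"jaw": 0, "offset": [-0.1, 0.1, 0], "twist": -1}
    - {"jaw": 0, "offset": [-0.1, 0.1, 0], "twist": -1}
    - {"jaw": 0, "offset": [-0.1, 0.1, 0], "twist": -1}
    - {"jaw": 0, "offset": [-0.1, 0.1, 0], "twist": -1}

```text
time: 9.85
eef_pos: [0.5228, 0.0236, 0.0898]
tcp_rot: [2.95, 1.081, -0.0]
contact_force: [-1.4, 0.2, 0.2]
finger_gap: 0.001
finger_force: 0.0
```

carry_out:
  rows:
    - {"jaw": 0, "offset": [-0.1, 0.2, 0], "twist": -1}
    - {"jaw": 0, "offset": [-0.1, 0.2, 0], "twist": -1}
    - {"jaw": 0, "offset": [-0.1, 0.2, 0], "twist": -1}
    - {"jaw": 0, "offset": [-0.1, 0.2, 0], "twist": -1}
    - {"jaw": 0, "offset": [-0.1, 0.2, 0], "twist": -1}
    - {"jaw": 0, "offset": [-0.01, 0.23, 0], "twist": -1}
    - {"jaw": 0, "offset": [0, 0, 0], "twist": -1}
    - {"jaw": 0, "offset": [0, 0, 0], "twist": -1}
    - {"jaw": 0, "offset": [0, 0, 0], "twist": -1}
    - {"jaw": 0, "offset": [0, 0, 0], "twist": 0}

```text
time: 11.1
eef_pos: [0.4976, 0.0852, 0.0898]
tcp_rot: [3.12, -0.369, 0.0]
contact_force: [-0.7, 1.2, -0.5]
finger_gap: 0.0
finger_force: 0.0
```

```bash
python3 - <<'E'
from plan import *
s=readout.read_state();R=cv2.Rodrigues(s['tcp_rot'])[0];print(np.degrees(np.arctan2(R[1,0],R[0,0])),s['eef_pos'],s['contact_force'],s['joint_positions'])
e=s['eef_pos'];print((np.array([.4973,.0859,.03])-e)/.05)
p,d=cap('wrist')
n,l,st,ce=cv2.connectedComponentsWithStats((p.max(2)>110).astype(np.uint8))
for k in range(1,n):
    if 80<st[k,4]<6000 : print(st[k],ce[k],ray('wrist',[ce[k]],.042)[0],ray('wrist',[ce[k]],.052)[0])
E
```

```text
-13.500285558922746 [0.49761275 0.08516167 0.08982283] [-0.73812201  1.24920689 -0.53753345] [ 0.25806625  0.3021889  -0.57086863  1.8577437   0.18849564  1.03512016
 -2.19539666]
[-0.00625503  0.01476667 -1.19645657]
[314   0  64  39 993] [345.52366566  15.16616314] [0.61530776 0.04232044 0.042     ] [0.6131308  0.04366164 0.052     ]
[294   8  19  11 105] [304.40952381  13.2952381 ] [0.62140394 0.06400959 0.042     ] [0.61890643 0.06421031 0.052     ]
[ 295   84   48   50 1805] [318.66204986 108.50470914] [0.5711068  0.06795101 0.042     ] [0.57125404 0.06794448 0.052     ]
[396  92  17  39 295] [403.43050847 115.48474576] [0.5554053  0.01933296 0.042     ] [0.55637816 0.0218829  0.052     ]
[  43  182   64   81 2147] [ 73.40242198 222.2286912 ] [0.53844358 0.24514132 0.042     ] [0.54030833 0.23581768 0.052     ]
[564 202  30   6  93] [579.90322581 204.11827957] [ 0.47267318 -0.08574746  0.042     ] [ 0.4779963  -0.07767214  0.052     ]
[567 217  39  17 226] [588.25663717 224.38053097] [ 0.45647021 -0.09165695  0.042     ] [ 0.46264532 -0.08327088  0.052     ]
[518 255  37   7 140] [535.42142857 258.05      ] [ 0.43885682 -0.0563846   0.042     ] [ 0.44595809 -0.04985325  0.052     ]
[117 321  56  32 642] [147.1728972  337.14797508] [0.43857406 0.23476479 0.042     ] [0.4456902  0.22598678 0.052     ]
[311 330  14  32 345] [317.77391304 346.57101449] [0.39961996 0.10941178 0.042     ] [0.4087844  0.10722515 0.052     ]
[404 339  22  20 137] [414.13868613 348.09489051] [0.38072514 0.03688622 0.042     ] [0.39088312 0.03851316 0.052     ]
[516 360  17  10  96] [525.39583333 363.5       ] [ 0.34469637 -0.04716876  0.042     ] [ 0.35674883 -0.041122    0.052     ]
```

```bash
python3 - <<'E'
from plan import *
p,d=cap('wrist','w5.png')
cv2.imwrite('pics/c5.png',cv2.resize(cv2.imread('pics/w5.png')[0:250,180:480],(720,600)))
E
```

```text
(no output)
```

View pics/c5.png

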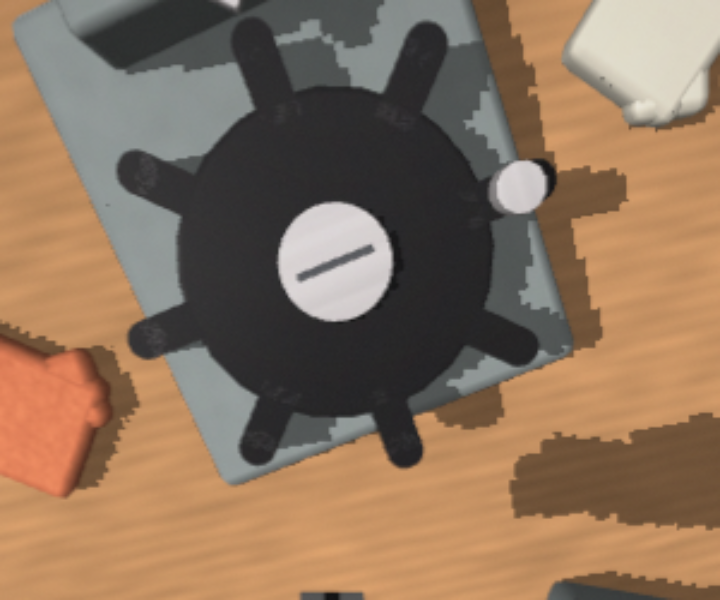

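The stud (520,187) is on the counter's -y arm (-1.57), and the finger is centred on the gap. Third click next.

carry_out:
  rows:
    - {"jaw": 0, "offset": [0, 0.01, -0.6], "twist": 0}
    - {"jaw": 0, "offset": [0, 0, -0.6], "twist": 0}
    - {"jaw": 0, "offset": [0, 0, 0], "twist": 0}
    - {"jaw": 0, "offset": [0.12, -0.03, 0], "twist": 0}
    - {"jaw": 0, "offset": [0.12, -0.03, 0], "twist": 0}
    - {"jaw": 0, "offset": [0.11, -0.03, 0], "twist": 0}
    - {"jaw": 0, "offset": [0, 0, 0], "twist": 0}

```text
time: 12.08
eef_pos: [0.5159, 0.0816, 0.0302]
tcp_rot: [-3.12, 0.37, -0.002]
contact_force: [-0.1, 0.1, -0.2]
finger_gap: -0.001
finger_force: 0.0
```

carry_out:
  rows:
    - {"jaw": 0, "offset": [-0.01, -0.06, 0], "twist": 0.5}
    - {"jaw": 0, "offset": [-0.01, -0.06, 0], "twist": 0.5}
    - {"jaw": 0, "offset": [-0.01, -0.06, 0], "twist": 0.5}
    - {"jaw": 0, "offset": [0, -0.06, 0], "twist": 0.5}
    - {"jaw": 0, "offset": [0, -0.06, 0], "twist": 0.5}
    - {"jaw": 0, "offset": [0, -0.06, 0], "twist": 0.5}
    - {"jaw": 0, "offset": [0.01, -0.06, 0], "twist": 0.5}
    - {"jaw": 0, "offset": [0.01, -0.06, 0], "twist": 0.5}

```text
time: 13.08
eef_pos: [0.5142, 0.0582, 0.0298]
tcp_rot: [-3.128, -0.291, 0.001]
contact_force: [-0.8, 0.6, 1.3]
finger_gap: -0.0
finger_force: 1.0
```

carry_out:
  rows:
    - {"jaw": 0, "offset": [0.01, -0.06, 0], "twist": 0.5}
    - {"jaw": 0, "offset": [0.02, -0.06, 0], "twist": 0.5}
    - {"jaw": 0, "offset": [0.01, -0.06, 0], "twist": 0.5}
    - {"jaw": 0, "offset": [0.03, -0.05, 0], "twist": 0.5}
    - {"jaw": 0, "offset": [0.02, -0.06, 0], "twist": 0.5}
    - {"jaw": 0, "offset": [0.03, -0.05, 0], "twist": 0.5}
    - {"jaw": 0, "offset": [0.03, -0.06, 0], "twist": 0.5}
    - {"jaw": 0, "offset": [0, 0, 0], "twist": 0}
    - {"jaw": 0, "offset": [0, 0, 0], "twist": 0}

```text
time: 14.2
eef_pos: [0.522, 0.038, 0.0298]
tcp_rot: [-3.024, -0.852, -0.0]
contact_force: [0.3, -0.5, -0.4]
finger_gap: 0.001
finger_force: 0.0
```

The readings match the first click. Fourth and last click.

carry_out:
  rows:
    - {"jaw": 0, "offset": [0.03, -0.05, 0], "twist": 0.5}
    - {"jaw": 0, "offset": [0.04, -0.05, 0], "twist": 0.5}
    - {"jaw": 0, "offset": [0.04, -0.04, 0], "twist": 0.5}
    - {"jaw": 0, "offset": [0.04, -0.05, 0], "twist": 0.5}
    - {"jaw": 0, "offset": [0.04, -0.04, 0], "twist": 0.5}
    - {"jaw": 0, "offset": [0.04, -0.04, 0], "twist": 0.5}
    - {"jaw": 0, "offset": [0.05, -0.04, 0], "twist": 0.5}
    - {"jaw": 0, "offset": [0.05, -0.04, 0], "twist": 0.5}

```text
time: 15.2
eef_pos: [0.5381, 0.0207, 0.0297]
tcp_rot: [-2.779, -1.465, 0.001]
contact_force: [-0.8, 0.8, -0.4]
finger_gap: 0.001
finger_force: 0.6
```

carry_out:
  rows:
    - {"jaw": 0, "offset": [0.05, -0.03, 0], "twist": 0.5}
    - {"jaw": 0, "offset": [0.05, -0.03, 0], "twist": 0.5}
    - {"jaw": 0, "offset": [0.06, -0.03, 0], "twist": 0.5}
    - {"jaw": 0, "offset": [0.05, -0.02, 0], "twist": 0.5}
    - {"jaw": 0, "offset": [0.06, -0.02, 0], "twist": 0.5}
    - {"jaw": 0, "offset": [0.06, -0.02, 0], "twist": 0.5}
    - {"jaw": 0, "offset": [0.05, -0.02, 0], "twist": 0.5}
    - {"jaw": 0, "offset": [0, 0, 0], "twist": 0}
    - {"jaw": 0, "offset": [0, 0, 0], "twist": 0}

```text
time: 16.32
eef_pos: [0.5575, 0.012, 0.0297]
tcp_rot: [-2.468, -1.943, 0.0]
contact_force: [0.1, 0.3, -1.1]
finger_gap: 0.002
finger_force: 0.0
```

carry_out:
  rows:
    - {"jaw": 0, "offset": [-0.04, -0.18, 0], "twist": 0}
    - {"jaw": 0, "offset": [-0.04, -0.17, 0], "twist": 0}
    - {"jaw": 0, "offset": [0, 0, 0], "twist": 0}
    - {"jaw": 0, "offset": [0, 0, 0.6], "twist": 0}
    - {"jaw": 0, "offset": [0, 0, 0.8], "twist": 0}
    - {"jaw": 0, "offset": [0, 0, 0.8], "twist": 0}
    - {"jaw": 0, "offset": [0, 0, 0], "twist": 0}
    - {"jaw": 0, "offset": [0, 0, 0], "twist": 0}

```text
time: 17.32
eef_pos: [0.5533, -0.0059, 0.1393]
tcp_rot: [-2.467, -1.945, 0.001]
contact_force: [0.3, -0.6, -0.4]
finger_gap: -0.001
finger_force: 0.0
```

```bash
python3 - <<'E'
from h import *
s=readout.read_state();print(s['time'],s['eef_pos'],s['contact_force'])
cap('wrist','w6.png')
cv2.imwrite('pics/c6.png',cv2.imread('pics/w6.png'))
E
```

```text
17.325 [ 0.55331534 -0.00587981  0.13928972] [ 0.25224638 -0.61019441 -0.42885907]
```

View pics/c6.png

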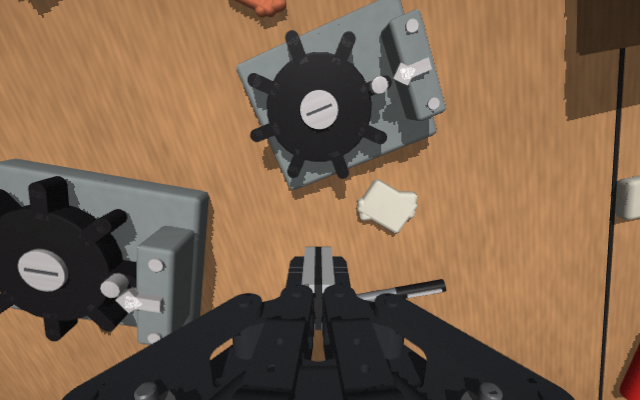

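The stud (379,85) now rests at the pointer tip (398,75), in line with the hub (319,109). The counter and sherd are undisturbed and the finger is clear.

```bash
python3 -c "
from plant import arm
print(arm.finish_job())"
```

```text
the job is handed in; nothing more can be done
None
```

The star wheel is back at its start: four counter-clockwise clicks put the studded arm at the pointer without overrunning. The counter stayed put and the finger is clear; the job is handed in, and no verdict came back.

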